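# Clamp a bush in the vee vice with the T-handle

## Task

Stand the tall bush upright on the bed of the small bush vice, in front of its vee jaw, and let go of it. Then wind the jaw up with the T-handle, clockwise, half a turn at a time from alternate ends, until the bush is held snugly in the vee: stop when the handle takes about half as much force again as it did running free, since clearly more would crush the bush. Move the jaw only by its handle, and leave the other things on the desk where they are.

Things in the scene. Friction and masses are not known exactly. Their poses are not given: they have to be found in the camera images.
- tall_bush: The tall bush to be clamped: beige turned ring, 36 mm outside diameter, 36 mm high (the two short ones near it are 20 mm high), grasped across the outside; about 0.07 kg. Starts upright on the desk. Origin: centre of its underside; z up.
- bush_vice: Small grey vice, 180 x 74 mm, fixed to the desk. Origin: centre of its underside; x runs from the handle end to the fixed vee jaw, z up. Bed 50 mm wide, top 20 mm above the desk. Vee: 120 degrees, 31 mm wide, up to 50 mm above the desk, opening to -x; the driven jaw comes from -x. Gear housing under the handle: 47 x 56 mm, 62 mm high, boss of 16 mm radius up to 74 mm.
- seat (a point): Point on the bed (20 mm above the desk) where the centre of the tall bush's underside is when the bush is pressed home in the vee: 60 mm along +x of the vice. Axes as the vice's. Set down up to 20 mm short of it (towards -x) and the jaw pushes the bush home.
- spindle (a point): On the T-handle's upright axis, at the height of the cross bar's centre line (100 mm above the desk), 60 mm towards -x of the vice. Running free the handle takes a steady 0.30 N m and stays where it is left; once the nose presses the seated bush the moment rises by about 0.26 N m per radian.
- handle_end_1 (a point): Grip point on one arm of the T-handle, 40 mm from the axis, on the bar's centre line: round steel bar 10 mm thick, 15 mm balls at the ends (tips 60 mm from the axis), hub 20 mm thick, its top 108 mm above the desk. Clockwise from above closes the jaw, 8 mm per radian; 3.4 to 5.7 rad until the nose meets the seated bush. Free turning takes 7.5 N here.
- handle_end_2 (a point): The same point on the opposite arm of the T-handle.
- jaw: The driven jaw, a steel block 22 x 42 x 29 mm backed by a spring of 4 N/mm; slides along the vice's x. Origin: 25 mm ahead (+x) of the block's middle, at desk height. A round nose, 16 mm thick, stands out of its front by 6 to 18 mm (set anew each time, not measured). Right clamping force: 10 to 30 N, best 18 N, some 0.55 rad of handle after touching the seated bush.
- short_bush_1: A shorter beige bush, 34 mm diameter, 20 mm high; a bystander on the desk, leave alone. Origin: centre of its underside.
- short_bush_2: A shorter beige bush, 34 mm diameter, 20 mm high; a bystander on the desk, leave alone. Origin: centre of its underside.
- plug_gauge: Plug gauge, 118 mm long; a bystander on the desk, leave alone. Origin: centre of its underside.
- marker_pen: Marker pen, 135 mm long; a bystander on the desk, leave alone. Origin: centre of its underside.
- flat_brush: Flat brush with a wooden handle, 218 mm long; a bystander on the desk, leave alone. Origin: centre of its underside.
- loose_pin_case: Small dark case, 52 x 85 x 22 mm; a bystander on the desk, leave alone. Origin: centre of its underside.

How it is judged:
By the outcome, as a careful person would: the job done as asked, in the order asked, and still so for the second after the job is handed in, with the robot touching nothing.
It also fails if it takes over 72 s, if anything falls off the work surface, if the arm or the gripper's body presses on something with over 40 N, if the wrist force passes 120 N, or if a joint passes its speed limit or range.

## Robot

A 6-joint arm with a two-finger parallel gripper is mounted at the origin on a cart in front of the work surface, level with it; the furniture and walls round the work are solid. World frame = base frame: x ahead of the robot, y to its left, z up, the work surface at z = 0. Lengths are in m, angles in rad, forces in N, time in s.
With the tool pointing down it reaches from about 0.225 to 0.875 m from the base axis. Payload 3.4 kg.
Tool frame: the origin (TCP) lies midway between the tips of the shut fingers; the grasp point (between the pads) lies 19 mm behind it (pinch_z is the distance from the TCP to the grasp point, in m); z points along the fingers, y is the line along which they close (so a half turn about z gives the same grasp; the last joint's range is limited). The gripper opens to 85 mm and grips with 20 to 120 N. Pads are 22 mm wide; open, the fingers measure 114 mm over their backs; the gripper's body (76 mm by 85 mm) begins 54 mm behind the grasp point. The pads swing forward as they close: fully open they stand 13 mm farther back than shut.
Start: joints at [1.145, 0.276, 1.505, -0, 1.361, -0.121], TCP at [0.173, 0.549, 0.231] pointing down, gripper open.
Joint ranges: [-2.89, 2.89], [-0.75, 2.08], [0.22, 2.7], [-1.18, 4.32], [0.11, 2.71], [-2.7, 2.7]. Speed limits (rad/s): [2.57, 2.57, 3.14, 3.14, 3.14, 3.14].

## Interface

Orientations are given as a unit quaternion [w, x, y, z].
In Python, from rig import get_state, get_image, sign_off, pinch_z gives the robot as it stands.
- The arm moves only by the tool send_rows, never from a script. Its argument "steps" is one flat list of numbers, 5 for each row, row after row: the gripper's target within -1 to 1 (fully open at 1, half-way at 0, shut at -1), then the shift along the tool's x, y, z in cm, then the turn about the tool's z in degrees. In form: [gripper, x, y, z, roll, gripper, x, y, z, roll, ...]. A call has 1 to 12 rows; each row shifts and turns the commanded pose from where the row before left it, along the tool's axes as they then stand; what a row does not reach is not made up. A row lasts 1/10 s, in which the tool goes at most 50 mm and 8.59 degrees, less where a joint would pass 70% of its speed; a pose out of reach is approached as far as the arm can. A call is refused whole if a number of a shift passes 5 or a number of a turn 8.59, either way. A call with a gripper value outside its range is refused whole. The fingers move at their own pace and stop on an object; "newtons" is the grip in N (left out, the last holds). Time passes only in rows, so rows that do not move let the fingers close. It gives the time, the measured TCP pose, the force, the opening and the grip force at its end, in the units of the state.
- get_state(): the state, without advancing time (a new reading comes with each control period).
- get_image(name): name is "scene" or "top" or "wrist"; returns a dict with "color" (400x640x3 uint8, red, green, blue), "mtx" (3x3 intrinsics, pixels), "T" (4x4, takes a point from camera to world coordinates); the wrist camera has in their place "mount" (4x4, takes a point from camera to tool coordinates, whose origin is the TCP and whose axes are the flange's). Camera axes: x right, y down, z forward; pixel columns grow to the right and rows downward; lengths in m; the calibration is good to about 2 mm. A picture is of the moment at which its call begins: read the wrist's pose just before it. There is no depth.
- sign_off(): hands the job in; it is judged then, once.
The state is a dict: "clock": time; "qpos": joint angles; "qd": joint speeds; "effort": joint torques, N m; "position": TCP position; "ee_rot": TCP orientation; "contact_force": force on the tool from outside, world axes, zero at the start; "moment": the same for the moment, N m; "width": finger opening in m; "gripper_force": force on a finger pad.
Only numpy, scipy, OpenCV 4.12 (cv2) and the standard library are available. Lean on these libraries where they do the work, as an engineer would, in place of code of your own. Each camera call takes 0.05 s, during which the arm holds its last target. There are 200 camera calls.

## Working session

There is one attempt and no reset: what is moved stays moved. The work goes in short steps, Python scripts to look and compute and a tool call to move; the robot and the scene stay as the last step left them, time stands still between calls to the robot, and variables do not carry over. Pictures are saved under pics/ and viewed, at most 10 in all, crops included, and the job is handed in when it is done.

Besides the shell and the picture viewer there is one more tool, called after "Request:" as name(argument=value, ...) on one line, values as JSON. send_rows: Moves the arm, as the interface text tells. Its arguments: {"type":"object","properties":{"steps":{"type":"array"},"newtons":{"type":"number"}},"required":["steps"]}

```bash
mkdir -p pics; ls; python3 - <<'E'
from rig import *
import cv2,numpy as np
s=get_state(); print({k:np.round(v,3).tolist() for k,v in s.items()}); print(pinch_z)
for n in("scene","top"):
    d=get_image(n); cv2.imwrite(f"pics/{n}0.png",d["color"][:,:,::-1]); np.savez(f"{n}.npz",K=d["mtx"],T=d["T"]); print(n,d["mtx"].tolist(),np.round(d["T"],4).tolist())
d=get_image("wrist");print(np.round(d["mount"],4).tolist(),d["mtx"].tolist());np.savez("wrist.npz",K=d["mtx"],T=d["mount"])
E
```

```text
pics
{'clock': 0.0, 'qpos': [1.145, 0.277, 1.506, 0.0, 1.361, -0.121], 'qd': [0.001, -0.001, 0.0, -0.001, 0.001, -0.0], 'effort': [0.002, -41.678, -24.58, -0.0, 0.011, 0.0], 'position': [0.172, 0.548, 0.23], 'ee_rot': [-0.0, 0.152, 0.988, -0.001], 'contact_force': [0.574, 0.016, 1.184], 'moment': [0.051, -0.02, -0.05], 'gripper_force': 0.0, 'width': 0.085}
0.0187
scene [[410.5013721830672, 0.0, 312.3265136580072], [0.0, 410.5013721830672, 204.84199195210027], [0.0, 0.0, 1.0]] [[0.5312, -0.5114, 0.6755, -0.3215], [-0.8471, -0.3312, 0.4155, -0.4829], [0.0112, -0.793, -0.6092, 0.8703], [0.0, 0.0, 0.0, 1.0]]
top [[399.18658392348897, 0.0, 324.589264639714], [0.0, 399.18658392348897, 195.6991206453736], [0.0, 0.0, 1.0]] [[-0.015, -0.9957, 0.0919, 0.447], [-0.9998, 0.016, 0.0099, 0.0528], [-0.0113, -0.0918, -0.9957, 1.235], [0.0, 0.0, 0.0, 1.0]]
[[-0.0001, -0.9589, -0.2838, 0.0727], [1.0, 0.0002, -0.0011, 0.0003], [0.0011, -0.2838, 0.9589, -0.1436], [0.0, 0.0, 0.0, 1.0]] [[325.0522414892078, 0.0, 325.5829717497517], [0.0, 325.0522414892078, 201.86133442557477], [0.0, 0.0, 1.0]]
```

View pics/top0.png

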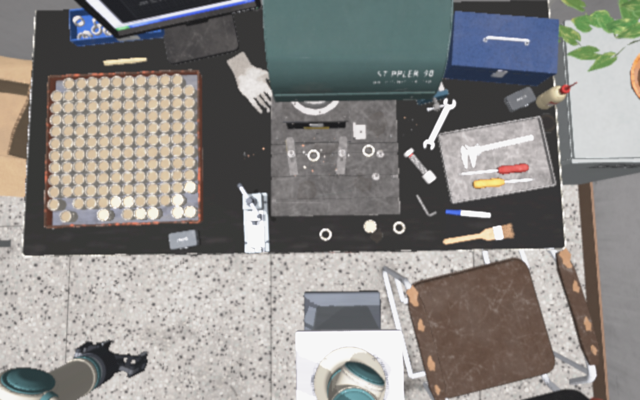

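View pics/scene0.png

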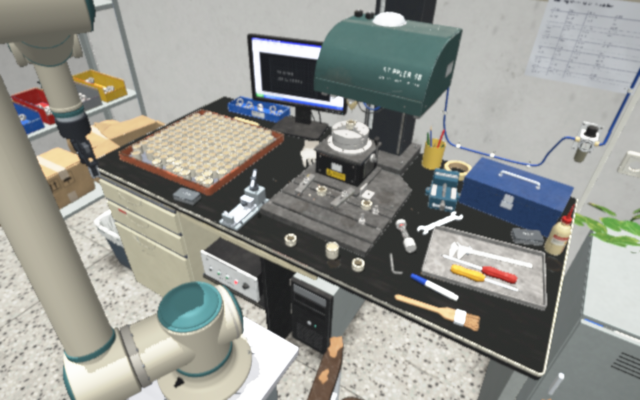

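The top view shows the vice around (256,218), with its handle end near (243,190). The three bushes are at (325,234), (370,226) and (399,227), and the middle one looks tall. I'll enlarge both areas.

```bash
python3 - <<'E'
import cv2,numpy as np
a=cv2.imread("pics/top0.png"); b=cv2.imread("pics/scene0.png")
A=cv2.resize(a[175:255,225:305],None,fx=5,fy=5,interpolation=cv2.INTER_CUBIC)
B=cv2.resize(b[165:235,210:280],(400,400),interpolation=cv2.INTER_CUBIC)
C=cv2.resize(a[210:246,310:410],(800,200)[:1]+(200,) if 0 else (556,200),interpolation=cv2.INTER_CUBIC)
o=np.zeros((600,800,3),np.uint8);o[:400,:400]=A;o[:400,400:]=B;o[400:,:556]=C
cv2.imwrite("pics/crop1.png",o)
E
```

```text
(no output)
```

View pics/crop1.png

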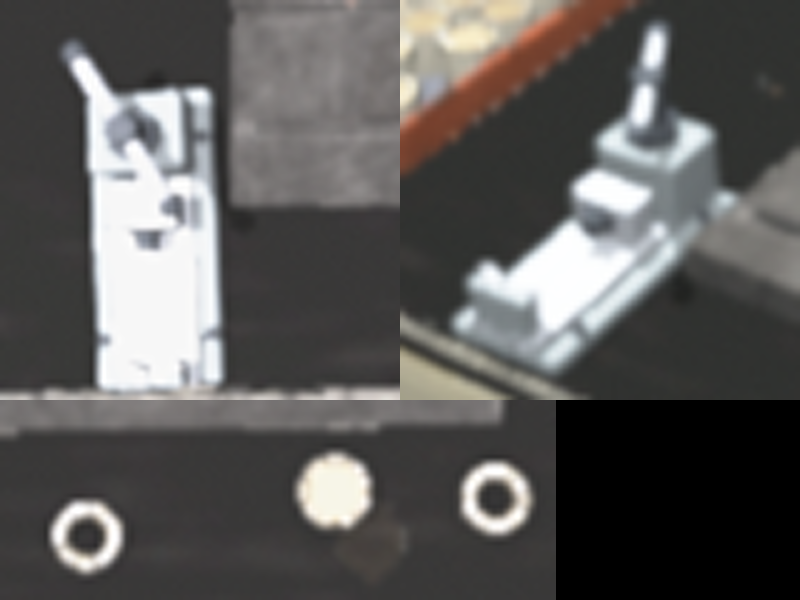

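The enlargement shows the vice with its vee at the bottom, towards the robot, so the vice's +x is about world -x. The handle hub is at crop (133,130), with ends at (70,48) and (178,208). The middle bush is the tall one, in the right place for a solid top view at (370,226).

```bash
cat > h.py <<'E'
import numpy as np
from scipy.spatial.transform import Rotation as R
from rig import *
def ray(K,T,px,z):
    d=T[:3,:3]@np.linalg.solve(K,[*px,1.]); o=T[:3,3]; return o+d*(z-o[2])/d[2]
def camT(name,s=None):
    f=np.load(name+".npz"); T=f["T"]
    if name=="wrist":
        M=np.eye(4); M[:3,:3]=R.from_quat(np.roll(s["ee_rot"],-1)).as_matrix(); M[:3,3]=s["position"]; T=M@T
    return f["K"],T
def tool(s,p):  # target TCP world -> shift cm in tool axes
    return R.from_quat(np.roll(s["ee_rot"],-1)).inv().apply(np.array(p)-s["position"])*100
def yaw(s): 
    x=R.from_quat(np.roll(s["ee_rot"],-1)).apply([1,0,0]); return np.degrees(np.arctan2(x[1],x[0]))
E
python3 - <<'E'
from h import *
K,T=camT("top")
c=lambda u,v:(225+u/5,175+v/5)
for n,p,z in [("tall",(370.3,226.4),.036),("s_left",(310+87/5.56,210+136/5.56),.02),("s_right",(310+496/5.56,210+98/5.56),.02),("hub",c(133,128),.108),("end1",c(70,48),.1),("end2",c(178,208),.1),("BR",c(222,387),.008),("BL",c(97,388),.008),("TR",c(211,90),.008),("hTL",c(88,92),.062),("hTR",c(183,90),.062),("hBL",c(90,178),.062),("plateedge",(370,215),.01)]:
    print(n,np.round(ray(K,T,p,z),4))
E
```

```text
tall [ 0.4633 -0.0707  0.036 ]
s_left [0.4412 0.0634 0.02  ]
s_right [ 0.4585 -0.1597  0.02  ]
hub [0.5404 0.2713 0.108 ]
end1 [0.5877 0.3091 0.1   ]
end2 [0.495  0.2471 0.1   ]
BR [0.3892 0.236  0.008 ]
BL [0.3897 0.3124 0.008 ]
TR [0.5715 0.2423 0.008 ]
hTL [0.566  0.3069 0.062 ]
hTR [0.5663 0.2506 0.062 ]
hBL [0.5151 0.3055 0.062 ]
plateedge [ 0.4985 -0.0734  0.01  ]
```

Request:
send_rows(steps=[1,0,0,0,-8.59,1,0,0,0,-8.59,1,-2.1,-4.4,0.3,0,1,-2.1,-4.4,0.3,0,1,-2.1,-4.4,0.3,0,1,-2.1,-4.4,0.3,0,1,-2.1,-4.4,0.3,0,1,-2.1,-4.4,0.3,0,1,-2.1,-4.4,0.3,0,1,-2.1,-4.4,0.3,0,1,-2.1,-4.4,0.3,0,1,-2.1,-4.4,0.3,0], newtons=40)

```text
clock: 1.35
position: [0.3807, 0.1057, 0.2013]
ee_rot: [0.0, 0.002, 1.0, 0.0]
contact_force: [0.8, 1.2, -0.2]
width: 0.0856
gripper_force: 0.0
```

Request:
send_rows(steps=[0.5,-2.0,-4.4,0.5,0,0.5,-2.0,-4.4,0.5,0,0.5,-2.0,-4.4,0.5,0,0.5,-2.0,-4.4,0.5,0,0.5,0,0,0,0,0.5,0,0,0,0])

```text
clock: 1.95
position: [0.4593, -0.0697, 0.1806]
ee_rot: [-0.001, 0.004, 1.0, 0.001]
contact_force: [-0.5, 0.0, -0.7]
width: 0.064
gripper_force: 0.0
```

```bash
python3 - <<'E'
from h import *; import cv2
s=get_state(); d=get_image("wrist"); print(s["clock"],s["position"],yaw(s),s["width"],s["qpos"],s["contact_force"])
cv2.imwrite("pics/w1.png",d["color"][:,:,::-1])
K,T=camT("wrist",s)
E
```

```text
1.95 [ 0.45929151 -0.06971387  0.18064699] 179.55557182082725 0.06397414160539366 [-3.00954212e-01  1.47675904e-01  1.80913635e+00  4.97223628e-04
  1.18673816e+00 -1.86417968e+00] [-0.48080587  0.02737952 -0.73416451]
```

View pics/w1.png

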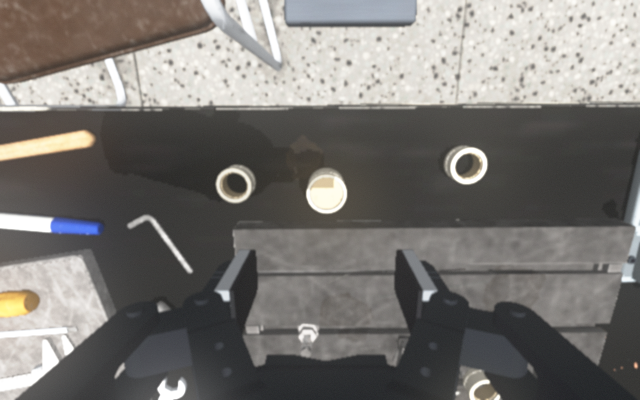

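The tall bush's top ring is centred near (326,193). The short bushes are at (236,184) and (465,165), and the plate edge is at row 224.

```bash
python3 - <<'E'
from h import *
s=get_state(); K,T=camT("wrist",s)
for p,z in [((326.5,193),.036),((236,182),.02),((465,163),.02),((326,224),.01)]: print(ray(K,T,p,z))
p=ray(K,T,(326.5,193),.036)
print(tool(s,[p[0],p[1],.0035]))
E
```

```text
[ 0.46282457 -0.06773525  0.036     ]
[ 0.45561106 -0.1544742   0.02      ]
[0.43860341 0.06310538 0.02      ]
[ 0.50269953 -0.06839371  0.01      ]
[-0.42844197  0.07596092 17.7304829 ]
```

Request:
send_rows(steps=[0.5,-0.4,0.1,3.5,0,0.5,0,0,4.5,0,0.5,0,0,4.5,0,0.5,0,0,3.5,0,0.5,0,0,1.6,0,0.5,0,0,0,0,-0.5,0,0,0,0,-0.5,0,0,0,0,-0.5,0,0,0,0,-0.5,0,0,0,0,-0.5,0,0,0,0,-0.5,0,0,0,0], newtons=40)

```text
clock: 3.2
position: [0.4647, -0.0678, 0.0069]
ee_rot: [0.002, 0.003, 1.0, 0.0]
contact_force: [-0.4, 3.0, 7.6]
width: 0.0351
gripper_force: 40.5
```

Request:
send_rows(steps=[-0.5,0,0,-2,0,-0.5,0,0,-4,0,-0.5,0,0,-4.5,0,-0.5,0.4,3,-3,0,-0.5,0.5,4.5,-1.5,0,-0.5,0.5,4.5,0,0,-0.5,0.5,4.5,0,0,-0.5,0.5,4.5,0,0,-0.5,0.5,4.5,0,0,-0.5,0.5,4.5,0,0,-0.5,0.1,3.2,0,0,-0.5,0,1,0,0])

```text
clock: 4.4
position: [0.43, 0.2772, 0.1559]
ee_rot: [0.001, 0.001, 1.0, 0.001]
contact_force: [0.3, -0.0, -0.7]
width: 0.0344
gripper_force: 40.2
```

Request:
send_rows(steps=[-0.5,0,0,0,0,-0.5,0,0,0,0])

```text
clock: 4.6
position: [0.4301, 0.2731, 0.1554]
ee_rot: [-0.0, 0.002, 1.0, -0.001]
contact_force: [-0.2, 0.4, -0.4]
width: 0.035
gripper_force: 40.2
```

```bash
python3 - <<'E'
from h import *; import cv2
s=get_state(); d=get_image("wrist"); print(s["clock"],s["position"],s["ee_rot"],yaw(s),s["width"],s["qpos"],s["contact_force"],s["gripper_force"])
np.save("s2.npy",s,allow_pickle=True)
cv2.imwrite("pics/w2.png",cv2.resize(d["color"][:,:,::-1],(800,500),interpolation=cv2.INTER_CUBIC))
E
```

```text
4.6 [0.43005362 0.27313797 0.15535944] [-5.93032211e-05  2.47008189e-03  9.99996788e-01 -5.64504121e-04] 179.71694538536448 0.03495810508051472 [ 4.29904500e-01  2.35070775e-01  1.76258786e+00 -1.07127905e-03
  1.14451501e+00 -1.13550841e+00] [-0.16954331  0.42695788 -0.37110134] 40.21886422124226
```

View pics/w2.png

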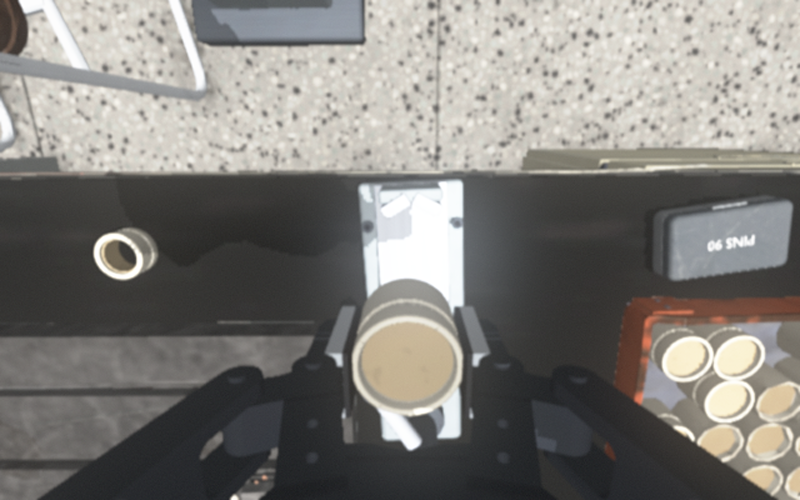

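The held bush is at (408,360), and the vice's plate front corners are at (361,184) and (463,182). The vee is washed out, so I'll stretch the contrast.

```bash
python3 - <<'E'
from h import *; import cv2
a=cv2.imread("pics/w2.png")[170:300,340:490].astype(float)
a=np.clip((a/255)**3*255,0,255).astype(np.uint8)
cv2.imwrite("pics/c2.png",cv2.resize(a,None,fx=4,fy=4,interpolation=cv2.INTER_CUBIC))
s=np.load("s2.npy",allow_pickle=True).item(); K,T=camT("wrist",s)
for p,z in [((361,184),.008),((463,182),.008),((464,290),.008),((366,270),.008)]: print(p,ray(K,T,np.array(p)/1.25,z))
E
```

```text
(361, 184) [0.39265417 0.24039607 0.008     ]
(463, 182) [0.3915916  0.31290843 0.008     ]
(464, 290) [0.47385366 0.31647392 0.008     ]
(366, 270) [0.45731311 0.24177591 0.008     ]
```

View pics/c2.png

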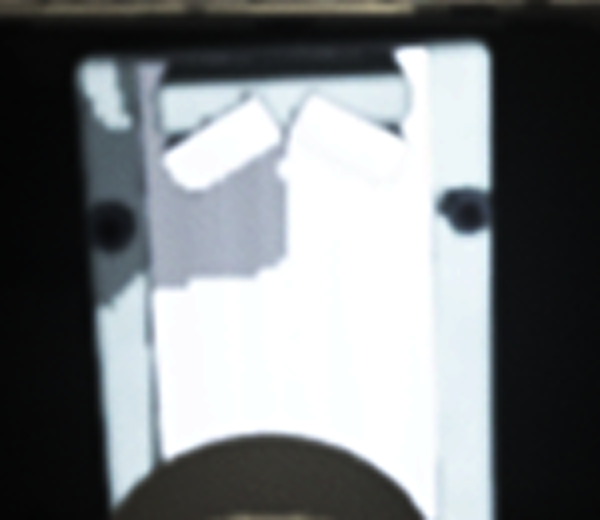

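```bash
python3 - <<'E'
from h import *
s=np.load("s2.npy",allow_pickle=True).item(); K,T=camT("wrist",s)
f=lambda u,v,z:ray(K,T,np.array([340+u/4,170+v/4])/1.25,z)
for n,u,v,z in [("apex",286,108,.05),("Lin",275,135,.05),("Rin",290,135,.05),("Ltip",165,150,.05),("Rtip",410,150,.05),("holeL",111,227,.008),("holeR",465,211,.008),("bedL",150,240,.02),("bedR",433,240,.02),("bush_top_in_hand?",0,0,0)]: print(n,f(u,v,z)[:2])
g=s["position"]; print(ray(K,T,np.array([408,362])/1.25,g[2]+.033))
E
```

```text
apex [0.39564843 0.27597265]
Lin [0.39981665 0.27426741]
Rin [0.39982752 0.27658175]
Ltip [0.40207439 0.25723868]
Rtip [0.40225157 0.29513906]
holeL [0.42381641 0.24418883]
holeR [0.42111906 0.30898187]
bedL [0.42345373 0.25221242]
bedR [0.42368025 0.3020566 ]
bush_top_in_hand? [0.38347918 0.22463572]
[0.42543224 0.27367334 0.18835944]
```

Request:
send_rows(steps=[-0.5,0,0.4,0,-2,-0.5,0,0,4,0,-0.5,0,0,4,0,-0.5,0,0,2.5,0,-0.5,0,0,1.5,0,-0.5,0,0,0.4,0,-0.5,0,0,0,0,-0.5,0,0,0,0])

```text
clock: 5.45
position: [0.4312, 0.2783, 0.0323]
ee_rot: [0.001, -0.015, 1.0, 0.0]
contact_force: [0.5, 1.6, -0.6]
width: 0.0347
gripper_force: 40.2
```

Request:
send_rows(steps=[-0.5,0,0,0.2,0,-0.5,0,0,0.1,0,-0.5,0,0,0,0])

```text
clock: 5.75
position: [0.4304, 0.2784, 0.0287]
ee_rot: [0.0, -0.015, 1.0, 0.0]
contact_force: [0.1, -0.2, -1.2]
width: 0.0347
gripper_force: 40.2
```

Request:
send_rows(steps=[-0.5,0,0,0.1,0,-0.5,0,0,0,0,-0.5,0,0,0,0])

```text
clock: 6.05
position: [0.4302, 0.2783, 0.0273]
ee_rot: [-0.0, -0.015, 1.0, 0.0]
contact_force: [0.6, 0.4, 0.1]
width: 0.0348
gripper_force: 40.2
```

Request:
send_rows(steps=[-0.5,0,0,0.1,0,-0.5,0,0,0,0,-0.5,0,0,0,0])

```text
clock: 6.35
position: [0.4304, 0.2784, 0.0269]
ee_rot: [0.0, -0.015, 1.0, 0.0]
contact_force: [-1.3, -0.6, 5.0]
width: 0.0348
gripper_force: 40.8
```

Request:
send_rows(steps=[0.4,0,0,0,0,0.4,0,0,0,0,0.4,0,0,0,0,0.4,0,0,-3,0,0.4,0,0,-4.5,0,0.4,0,0,-5,0,0.4,-2,0,-4,0,0.4,-4,0,-1,0,0.4,-4,0,0,0,0.4,0,0,0,0,0.4,0,0,0,0])

```text
clock: 7.45
position: [0.5302, 0.2809, 0.2003]
ee_rot: [-0.001, -0.015, 1.0, -0.0]
contact_force: [-0.2, 0.3, 0.1]
width: 0.0599
gripper_force: 0.0
```

```bash
python3 - <<'E'
from h import *; import cv2
s=get_state(); d=get_image("wrist"); print(s["clock"],s["position"],s["ee_rot"],yaw(s),s["width"],s["qpos"],s["contact_force"],s["moment"])
np.save("s3.npy",s,allow_pickle=True)
a=(np.clip((d["color"][:,:,::-1]/255.)**2.0*1.0,0,1)*255).astype(np.uint8)
cv2.imwrite("pics/w3.png",cv2.resize(a[80:380,160:560],(800,600),interpolation=cv2.INTER_CUBIC))
E
```

```text
7.45 [0.53018195 0.28089454 0.20030072] [-1.09444231e-03 -1.45134030e-02  9.99894047e-01 -2.42138957e-04] -178.3368555433311 0.05987279967393385 [ 3.71091762e-01  3.32582096e-01  1.49966485e+00  3.20981895e-04
  1.31156596e+00 -1.22881503e+00] [-0.16273267  0.29652591  0.11144757] [ 0.05432688  0.00937682 -0.00108097]
```

View pics/w3.png

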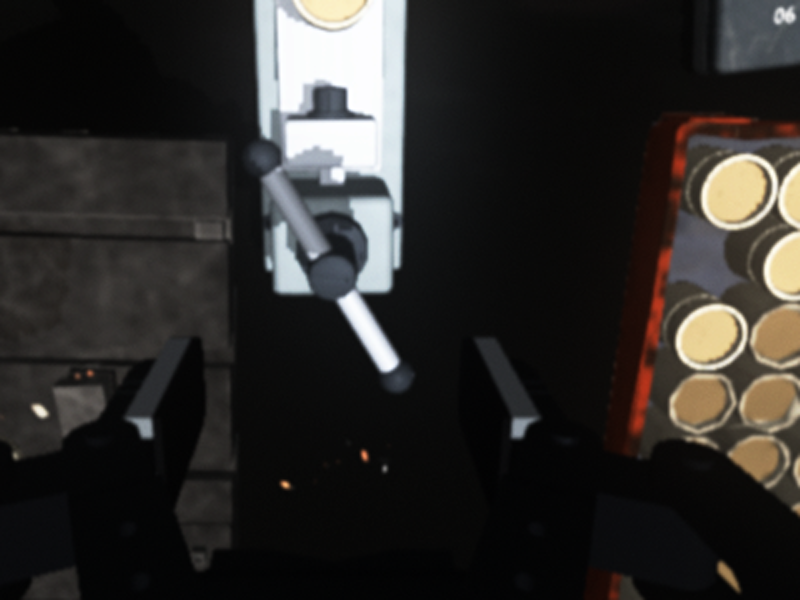

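The handle is clear here, with the near ball at (262,157), the far ball at (398,377) and the hub top at (332,272). The bush stands on the bed in front of the vee.

```bash
python3 - <<'E'
from h import *
s=np.load("s3.npy",allow_pickle=True).item(); K,T=camT("wrist",s)
f=lambda u,v,z:ray(K,T,[160+u/2,80+v/2],z)
a=f(262,157,.1);b=f(398,377,.1);h=f(332,272,.108);print(a,b,h,(a+b)/2)
d=(a-b)[:2];print(np.linalg.norm(d),np.degrees(np.arctan2(d[1],d[0])))
u=d/np.linalg.norm(d); c=(a+b)/2
g=c.copy(); g[:2]+=u*.04; print("grip near",g,"far",c[:2]-u*.04); g[2]=.081; print(tool(s,g), "vice axis check", .5422)
for n,u,v,z in[("noseTip",331,88,.035),("noseR",331,118,.049),("bushtopL",291,0,.056),("bushtopR",371,0,.056)]: print(n,f(u,v,z))
E
```

```text
[0.49624324 0.2538175  0.1       ] [0.58648133 0.31031521 0.1       ] [0.53843732 0.28142758 0.108     ] [0.54136229 0.28206635 0.1       ]
0.10646550442752628 -147.94948254008102
grip near [0.50745907 0.26083968 0.1       ] far [0.57526551 0.30329303]
[ 2.30333685 -1.9332915  11.93603389] vice axis check 0.5422
noseTip [0.47348505 0.27903755 0.035     ]
noseR [0.48584765 0.27941965 0.049     ]
bushtopL [0.43726886 0.261383   0.056     ]
bushtopR [0.43631144 0.29465092 0.056     ]
```

Request:
send_rows(steps=[0.0,2.3,-1.9,2,0,0.0,0,0,1,-7.6,0.0,0,0,1,-7.6,0.0,0,0,0,-7.6,0.0,0,0,0,-7.6,0.0,0,0,3,0,0.0,0,0,3,0,0.0,0,0,1.9,0,0.0,0,0,0,0,0.0,0,0,0,0], newtons=30)

```text
clock: 8.5
position: [0.5068, 0.2617, 0.0825]
ee_rot: [-0.0, -0.277, 0.961, 0.0]
contact_force: [-0.8, 0.3, 0.1]
width: 0.0428
gripper_force: 0.0
```

Request:
send_rows(steps=[-1,0,0,0,0,-1,0,0,0,0,-1,0,0,0,0,-1,0,0,0,0,-1,0,0,0,0])

```text
clock: 9.0
position: [0.5087, 0.2614, 0.0837]
ee_rot: [0.001, -0.277, 0.961, -0.0]
contact_force: [-0.5, -1.4, 6.2]
width: 0.009
gripper_force: 25.1
```

```bash
cat >> h.py <<'E'
AX=np.array([.5418,.2815])
def rep():
    s=get_state(); r=s["position"][:2]-AX; F=s["contact_force"]
    t=np.array([r[1],-r[0]])/np.linalg.norm(r)  # clockwise tangent
    print("t %.2f pos %s r %.1fmm phi %.1f yaw %.1f"%(s["clock"],np.round(s["position"],4),1e3*np.hypot(*r),np.degrees(np.arctan2(r[1],r[0])),yaw(s)),
     "Ft %.2f Fr %.2f Fz %.2f rxF %.3f mom %s q1 %.2f q6 %.2f w %.4f g %.1f"%(F[:2]@t,F[:2]@r/np.hypot(*r),F[2],r[0]*F[1]-r[1]*F[0],np.round(s["moment"],3),s["qpos"][0],s["qpos"][5],s["width"],s["gripper_force"]))
    return s
E
python3 -c "from h import *;rep()"
```

```text
t 9.00 pos [0.5087 0.2614 0.0837] r 38.7mm phi -148.7 yaw -147.9 Ft -0.95 Fr 1.15 Fz 6.25 rxF 0.037 mom [-0.414  0.034 -0.07 ] q1 0.35 q6 -1.78 w 0.0090 g 25.1
```

Request:
send_rows(steps=[-1,-0.02,0.28,-0.2,4,-1,-0.04,0.55,0,8,-1,-0.04,0.55,0,8,-1,-0.04,0.55,0,8,-1,-0.04,0.55,0,8,-1,-0.04,0.55,0,8])

```text
clock: 9.6
position: [0.5041, 0.2888, 0.0838]
ee_rot: [0.001, 0.106, 0.994, -0.002]
contact_force: [5.1, -6.7, -3.3]
width: 0.0088
gripper_force: 35.9
```

```bash
python3 -c "from h import *;rep()"
```

```text
t 9.60 pos [0.5041 0.2888 0.0838] r 38.4mm phi 169.0 yaw 167.9 Ft -5.61 Fr -6.28 Fz -3.27 rxF 0.216 mom [-1.028 -0.784  0.078] q1 0.40 q6 -0.95 w 0.0088 g 35.9
```

Request:
send_rows(steps=[-1,-0.06,0.54,0,8,-1,-0.05,0.54,0,8,-1,-0.04,0.54,0,8,-1,-0.04,0.54,0,8,-1,-0.04,0.54,0,8,-1,-0.04,0.54,0,8,-1,-0.04,0.54,0,8,-1,-0.04,0.54,0,8,-1,-0.04,0.54,0,8])

```text
clock: 10.5
position: [0.5362, 0.3185, 0.0838]
ee_rot: [0.001, 0.67, 0.742, -0.003]
contact_force: [-1.1, -7.4, 0.7]
width: 0.009
gripper_force: 37.0
```

```bash
python3 -c "from h import *;rep()"
```

```text
t 10.50 pos [0.5362 0.3185 0.0838] r 37.5mm phi 98.6 yaw 95.9 Ft -2.24 Fr -7.14 Fz 0.74 rxF 0.084 mom [-1.067  0.079  0.295] q1 0.43 q6 0.33 w 0.0090 g 37.0
```

Request:
send_rows(steps=[-1,-0.08,0.6,0,8,-1,-0.08,0.6,0,8,-1,-0.05,0.56,0,8,-1,-0.04,0.54,0,8,-1,-0.04,0.54,0,8,-1,-0.04,0.54,0,8,-1,-0.04,0.54,0,8])

```text
clock: 11.2
position: [0.5692, 0.3059, 0.0838]
ee_rot: [-0.0, 0.94, 0.341, -0.003]
contact_force: [-6.2, -1.6, 1.6]
width: 0.0089
gripper_force: 36.9
```

```bash
python3 -c "from h import *;rep()"
```

```text
t 11.20 pos [0.5692 0.3059 0.0838] r 36.6mm phi 41.7 yaw 39.8 Ft -2.94 Fr -5.67 Fz 1.57 rxF 0.108 mom [-0.201  0.78   0.211] q1 0.38 q6 1.26 w 0.0089 g 36.9
```

Request:
send_rows(steps=[0,0,0,0,0,0,0,0,0,0,0,0,0,-2,0,0,0,0,-3,0,0,-2.5,0,0,-8.57,0,-2.5,-0.8,0,-8.57,0,-2.0,-0.8,0,-8.57,0,0,0,0,-8.57,0,0,0,0,-8.57,0,0,0,0,-8.57,0,0,0,0,-8.57,0,0,0,0,-8.57])

```text
clock: 12.4
position: [0.5134, 0.265, 0.1347]
ee_rot: [0.0, 0.58, 0.815, 0.001]
contact_force: [-0.3, 0.1, -0.3]
width: 0.0425
gripper_force: 0.0
```

Request:
send_rows(steps=[0,0,0,0,-8.57,0,0,0,0,-8.57,0,0,0,0,-8.57,0,0,0,0,-8.57,0,0,0,0,-8.57,0,0,0,0,-8.57,0,0,0,0,-8.57,0,0,0,0,-8.57,0,0,0,0,-8.57,0,0,0,0,-8.57,0,0,0,0,-8.57,0,0,0,0,-8.57])

```text
clock: 13.6
position: [0.5134, 0.265, 0.1346]
ee_rot: [0.001, -0.275, 0.961, 0.0]
contact_force: [0.4, 0.1, -0.4]
width: 0.0429
gripper_force: 0.0
```

```bash
python3 - <<'E'
from h import *; import cv2
s=rep(); d=get_image("wrist"); np.save("s4.npy",s,allow_pickle=True)
a=(np.clip((d["color"][:,:,::-1]/255.)**1.6,0,1)*255).astype(np.uint8)
cv2.imwrite("pics/w4.png",cv2.resize(a[0:400,100:580],(720,600),interpolation=cv2.INTER_CUBIC))
E
```

```text
t 13.60 pos [0.5134 0.265  0.1346] r 32.8mm phi -149.9 yaw -148.0 Ft -0.12 Fr -0.37 Fz -0.38 rxF 0.004 mom [ 0.067 -0.029  0.015] q1 0.36 q6 -1.77 w 0.0429 g 0.0
```

View pics/w4.png

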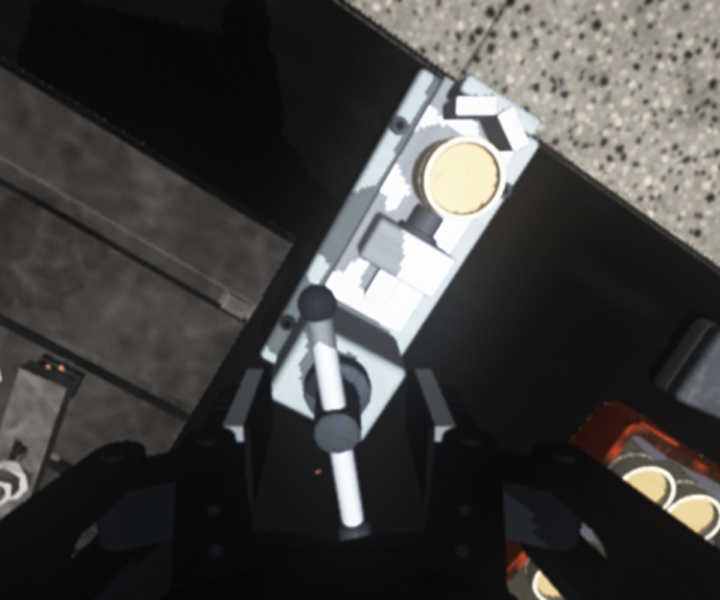

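The bush is upright at (462,177), with the vee at (490,115) and the nose nearly touching it at (427,217). The bar runs from ball (318,302) to ball (352,530).

```bash
python3 - <<'E'
from h import *
s=np.load("s4.npy",allow_pickle=True).item(); K,T=camT("wrist",s)
f=lambda u,v,z:ray(K,T,[100+u/1.5,v/1.5],z)
a=f(318,302,.1);b=f(352,530,.1);c=(a+b)/2;d=(a-b)[:2];print(a,b,c,np.linalg.norm(d),np.degrees(np.arctan2(d[1],d[0])), f(337,430,.108))
d=a[:2]-AX;print(np.degrees(np.arctan2(d[1],d[0])),np.hypot(*d))
ph=np.radians(220.)
for ph in (218,220,222): 
  p=np.r_[AX+.04*np.array([np.cos(np.radians(ph)),np.sin(np.radians(ph))]),.083]; print(ph,p,tool(s,p))
print(f(462,177,.056),f(424,216,.04))
E
```

```text
[0.50032475 0.24785268 0.1       ] [0.58226568 0.31526082 0.1       ] [0.54129522 0.28155675 0.1       ] 0.10610454421482308 -140.55781325145557 [0.53917348 0.28062341 0.108     ]
-140.94887363484756 0.05340728902384565
218 [0.51027957 0.25687354 0.083     ] [ 0.70387302 -0.52992151  5.15829699]
220 [0.51115822 0.2557885  0.083     ] [ 0.68681626 -0.66849496  5.15830651]
222 [0.51207421 0.25473478 0.083     ] [ 0.66493375 -0.80638873  5.15832387]
[0.4295918  0.27709797 0.056     ] [0.45255988 0.27594323 0.04      ]
```

Request:
send_rows(steps=[0,0.7,-0.65,0,-7.4,0,0,0,2.5,0,0,0,0,2.5,0,0,0,0,0,0,-1,0,0,0,0,-1,0,0,0,0,-1,0,0,0,0,-1,0,0,0,0,-1,0,0,0,0])

```text
clock: 14.55
position: [0.5113, 0.2559, 0.0856]
ee_rot: [0.002, -0.333, 0.943, 0.0]
contact_force: [-0.3, 2.3, 4.7]
width: 0.0101
gripper_force: 27.3
```

```bash
python3 -c "from h import *;rep()"
```

```text
t 14.55 pos [0.5113 0.2559 0.0856] r 39.8mm phi -140.0 yaw -141.1 Ft 1.97 Fr -1.28 Fz 4.69 rxF -0.078 mom [0.197 0.06  0.064] q1 0.34 q6 -1.91 w 0.0101 g 27.3
```

Request:
send_rows(steps=[-1,-0.02,0.28,-0.1,4,-1,-0.05,0.56,0,8,-1,-0.05,0.56,0,8,-1,-0.05,0.55,0,8,-1,-0.05,0.55,0,8])

```text
clock: 15.05
position: [0.5021, 0.2775, 0.0857]
ee_rot: [0.0, -0.023, 1.0, -0.001]
contact_force: [-0.4, -2.3, 3.0]
width: 0.0102
gripper_force: 30.1
```

```bash
python3 -c "from h import *;rep()"
```

```text
t 15.05 pos [0.5021 0.2775 0.0857] r 39.9mm phi -174.3 yaw -177.3 Ft -2.27 Fr 0.63 Fz 3.01 rxF 0.091 mom [-0.398  0.005  0.2  ] q1 0.39 q6 -1.23 w 0.0102 g 30.1
```

Request:
send_rows(steps=[-1,-0.03,0.42,0,6,-1,-0.03,0.28,0,4,-1,-0.01,0.14,0,2])

```text
clock: 15.35
position: [0.5022, 0.2858, 0.0856]
ee_rot: [-0.0, 0.079, 0.997, -0.001]
contact_force: [-2.5, -2.4, 4.4]
width: 0.0099
gripper_force: 28.7
```

```bash
python3 -c "from h import *;rep()"
```

```text
t 15.35 pos [0.5022 0.2858 0.0856] r 39.8mm phi 173.8 yaw 170.9 Ft -2.61 Fr 2.18 Fz 4.41 rxF 0.104 mom [-0.445  0.328  0.188] q1 0.40 q6 -1.01 w 0.0099 g 28.7
```

Request:
send_rows(steps=[-1,-0.02,0.32,0,4,-1,-0.02,0.3,0,4,-1,-0.02,0.28,0,4,-1,-0.02,0.28,0,4])

```text
clock: 15.75
position: [0.5051, 0.2965, 0.0856]
ee_rot: [-0.001, 0.218, 0.976, -0.002]
contact_force: [-4.0, -3.7, 5.0]
width: 0.01
gripper_force: 27.7
```

```bash
python3 -c "from h import *;rep()"
```

```text
t 15.75 pos [0.5051 0.2965 0.0856] r 39.7mm phi 157.8 yaw 154.8 Ft -4.98 Fr 2.29 Fz 5.00 rxF 0.197 mom [-0.536  0.434  0.172] q1 0.41 q6 -0.72 w 0.0100 g 27.7
```

Request:
send_rows(steps=[-1,-0.01,0.14,0,2,-1,-0.01,0.14,0,2,-1,-0.01,0.14,0,2])

```text
clock: 16.05
position: [0.5068, 0.3002, 0.0856]
ee_rot: [-0.001, 0.268, 0.963, -0.002]
contact_force: [-3.9, -2.9, 5.6]
width: 0.0101
gripper_force: 27.4
```

```bash
python3 -c "from h import *;rep()"
```

```text
t 16.05 pos [0.5068 0.3002 0.0856] r 39.6mm phi 151.9 yaw 148.9 Ft -4.39 Fr 2.10 Fz 5.63 rxF 0.174 mom [-0.485  0.605  0.087] q1 0.42 q6 -0.61 w 0.0101 g 27.4
```

```bash
cat >> h.py <<'E'
def avg(n=8):
    M=[]
    for i in range(n):
        s=get_state(); r=s["position"][:2]-AX; F=s["contact_force"]; M.append(r[0]*F[1]-r[1]*F[0]+s["moment"][2])
        if i<n-1: get_image("wrist")
    rep(); print("M %.3f sd %.3f"%(np.mean(M),np.std(M)),np.round(M,2))
E
python3 -c "from h import *;avg()"
```

```text
t 16.40 pos [0.507  0.3003 0.0856] r 39.6mm phi 151.6 yaw 148.9 Ft -3.75 Fr 2.50 Fz 4.52 rxF 0.149 mom [-0.377  0.552  0.101] q1 0.42 q6 -0.61 w 0.0101 g 26.8
M 0.246 sd 0.024 [0.26 0.23 0.26 0.22 0.22 0.29 0.23 0.25]
```

Request:
send_rows(steps=[-1,-0.01,0.14,0,2,-1,-0.01,0.14,0,2,-1,-0.01,0.14,0,2,-1,-0.01,0.14,0,2])

```text
clock: 16.8
position: [0.5098, 0.3047, 0.0856]
ee_rot: [-0.002, 0.335, 0.942, -0.002]
contact_force: [-4.4, -2.6, 6.3]
width: 0.0102
gripper_force: 27.7
```

```bash
python3 -c "from h import *;avg()"
```

```text
t 17.15 pos [0.5099 0.3048 0.0856] r 39.5mm phi 143.8 yaw 140.9 Ft -3.88 Fr 3.05 Fz 5.70 rxF 0.153 mom [-0.304  0.759  0.103] q1 0.42 q6 -0.47 w 0.0100 g 26.9
M 0.291 sd 0.041 [0.35 0.23 0.25 0.27 0.32 0.31 0.34 0.26]
```

Request:
send_rows(steps=[-1,-0.01,0.14,0,2,-1,-0.01,0.14,0,2,-1,-0.01,0.14,0,2,-1,-0.01,0.14,0,2])

```text
clock: 17.55
position: [0.5133, 0.3088, 0.0856]
ee_rot: [-0.002, 0.4, 0.917, -0.002]
contact_force: [-5.7, -2.4, 6.9]
width: 0.0098
gripper_force: 27.8
```

```bash
python3 -c "from h import *;avg()"
```

```text
t 17.90 pos [0.5135 0.3089 0.0856] r 39.4mm phi 136.0 yaw 132.9 Ft -5.12 Fr 2.87 Fz 6.03 rxF 0.202 mom [-0.246  0.925  0.167] q1 0.43 q6 -0.32 w 0.0096 g 26.9
M 0.312 sd 0.033 [0.35 0.28 0.31 0.3  0.27 0.32 0.3  0.37]
```

Request:
send_rows(steps=[-1,-0.01,0.14,0,2,-1,-0.01,0.14,0,2,-1,-0.01,0.14,0,2,-1,-0.01,0.14,0,2])

```text
clock: 18.3
position: [0.5174, 0.3123, 0.0856]
ee_rot: [-0.002, 0.463, 0.886, -0.002]
contact_force: [-6.8, -1.6, 6.7]
width: 0.0096
gripper_force: 27.8
```

```bash
python3 -c "from h import *;avg()"
```

```text
t 18.65 pos [0.5176 0.3124 0.0856] r 39.3mm phi 128.0 yaw 124.9 Ft -5.76 Fr 3.26 Fz 6.91 rxF 0.226 mom [-0.121  1.086  0.113] q1 0.43 q6 -0.18 w 0.0097 g 26.8
M 0.337 sd 0.022 [0.37 0.36 0.32 0.34 0.35 0.3  0.32 0.34]
```

Request:
send_rows(steps=[-1,-0.01,0.14,0,2,-1,-0.01,0.14,0,2,-1,-0.01,0.14,0,2,-1,-0.01,0.14,0,2])

```text
clock: 19.05
position: [0.522, 0.3153, 0.0856]
ee_rot: [-0.003, 0.524, 0.852, -0.003]
contact_force: [-7.7, 0.2, 6.2]
width: 0.0102
gripper_force: 27.7
```

```bash
python3 -c "from h import *;avg(10)"
```

```text
t 19.50 pos [0.5221 0.3153 0.0856] r 39.1mm phi 120.1 yaw 116.9 Ft -6.09 Fr 3.54 Fz 6.91 rxF 0.238 mom [0.027 1.195 0.145] q1 0.43 q6 -0.04 w 0.0098 g 26.7
M 0.380 sd 0.041 [0.45 0.43 0.4  0.31 0.36 0.36 0.39 0.37 0.34 0.38]
```

Request:
send_rows(steps=[-1,-0.01,0.14,0,2,-1,-0.01,0.14,0,2,-1,-0.01,0.14,0,2])

```text
clock: 19.8
position: [0.5256, 0.317, 0.0856]
ee_rot: [-0.003, 0.568, 0.823, -0.003]
contact_force: [-8.0, -0.0, 6.7]
width: 0.0106
gripper_force: 27.6
```

```bash
python3 -c "from h import *;avg(10)"
```

```text
t 20.25 pos [0.5258 0.3171 0.0856] r 39.0mm phi 114.2 yaw 110.9 Ft -7.98 Fr 3.92 Fz 7.41 rxF 0.311 mom [0.114 1.264 0.106] q1 0.43 q6 0.06 w 0.0101 g 26.7
M 0.406 sd 0.026 [0.44 0.37 0.42 0.39 0.39 0.36 0.4  0.44 0.43 0.42]
```

The moment has risen about 0.25 N m/rad since contact and now reads 0.41–0.44 N m, against 0.27–0.30 running free. That is about half as much again, so I stop here, release and look.

Request:
send_rows(steps=[0,0,0,0,0,0,0,0,0,0,0,0,0,0,0,0,0,0,-2,0,0,0,0,-4,0,0,0,0,-4,0,0,3,0,-2,-8,0,3,0,0,-8,0,0,0,0,-8,0,0,0,0,-8,0,0,0,0,-8,0,0,0,0,-8])

```text
clock: 21.45
position: [0.5049, 0.3717, 0.2052]
ee_rot: [0.0, 0.18, 0.984, 0.0]
contact_force: [-0.4, 0.5, -1.0]
width: 0.0427
gripper_force: 0.0
```

```bash
python3 - <<'E'
from h import *; import cv2
s=rep(); d=get_image("wrist"); np.save("s5.npy",s,allow_pickle=True)
a=(np.clip((d["color"][:,:,::-1]/255.)**1.6,0,1)*255).astype(np.uint8)
cv2.imwrite("pics/w5.png",cv2.resize(a,(800,500),interpolation=cv2.INTER_CUBIC))
E
```

```text
t 21.45 pos [0.5049 0.3717 0.2052] r 97.5mm phi 112.2 yaw 159.2 Ft -0.22 Fr 0.60 Fz -1.02 rxF 0.022 mom [0.057 0.013 0.055] q1 0.52 q6 -0.68 w 0.0427 g 0.0
```

View pics/w5.png

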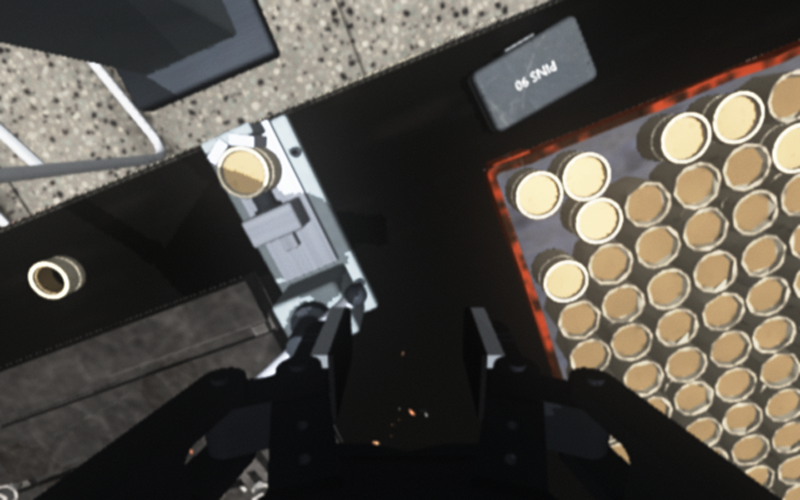

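The bush, at (245,172), is upright against the vee, with the jaw's nose behind it. The handle is free.

```bash
python3 - <<'E'
from h import *
s=np.load("s5.npy",allow_pickle=True).item(); K,T=camT("wrist",s)
f=lambda u,v,z:ray(K,T,np.array([u,v])/1.6*1.28 if 0 else np.array([u,v])/1.25,z)
print("bush",f(244,173,.056),"vee inner",f(243,140,.05), "jaw front mid top",f(272,210,.049))
print(sign_off())
E
```

```text
bush [0.42204662 0.27921247 0.056     ] vee inner [0.40084613 0.28676064 0.05      ] jaw front mid top [0.45347443 0.28337617 0.049     ]
the job is handed in; nothing more can be done
None
```

The job is handed in: the tall bush stands upright in the vee, clamped by two part-turns from alternate handle ends (about 173° and 105°) to roughly 1.5 times the free-running force, and the arm is clear.

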